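# Trick candelabrum back to its stand

### The job

Pick the butler's tray up by its centre knob, bring the teetering candelabrum up off its stop and show that the trick works by keeping it balanced upright, touching nothing, for a good five seconds with the tray well clear of the table and still away from the stand. Then, keeping it upright, carry the tray over to the wooden stand, bring the stem into the open fork, set the tray down gently, flat and square on the board, and let go, so that the fork keeps the candelabrum standing upright. Do not tip the tray steeply, and leave the handset, perfume bottle and snuff box alone.

Things in the scene. Friction and masses are not known exactly. Their poses are not given: they have to be found in the camera images.
- tray: butler's tray of bare aluminium, 390 mm along its x by 170 mm along its y, floor 10 mm thick, rim 18 mm high, 0.6 kg with knob and cloche (plus the candelabrum; balanced within 20 mm of the knob). Origin: centre of its underside, z up. A steel cloche (dome 116 mm wide, top 87 mm above the underside) is fixed at x = -125 mm. It starts flat on the table
- knob (a point): centre of the black square grip knob at the tray's centre: 28 by 28 by 40 mm (sides along the tray's x and y), this point 120 mm above the tray's underside; post 22 mm thick below it; axes as the tray's
- hinge (a point): the candelabrum's free hinge on the tray, at tray x = 160 mm, y = 0, 22 mm above the tray's underside; its axis is the tray's x. Its spring is too weak to hold the candelabrum up: it falls to either stop (time constant about 0.5 s) unless the tray is kept tilting to and fro about its x axis, or moved sideways, to balance it
- candelabrum (a joint): lean of the candelabrum relative to the tray, rad, about the tray's x axis (positive: top goes towards the tray's -y); stops at -0.25 and +0.25, it starts resting on +0.25. Return spring 0.46 N m/rad about 0, damping 0.006 N m s/rad
- stem (a point): point on the stem 140 mm above the hinge; z along the stem, x as the tray's x. Brass candelabrum with three candles: stem 16 mm thick, 309 mm tall above the hinge, arms from 172 mm up and spreading 117 mm to each side along the tray's y; 0.25 kg, centre of mass 207 mm above the hinge, moment of inertia about the hinge 0.0127 kg m2
- seat (a point): on the fixed wooden stand: point on top of its board, 20 mm above the table, where the centre of the tray's underside belongs; x runs towards the post and fork and the tray's x must point the same way. Board 400 by 190 mm, from x = -180 to +220 mm
- post (a point): top edge of the stand's wooden post, middle of its near face: 209 mm ahead of the seat, 197 mm above the table; post 80 mm wide, 28 mm thick
- fork (a point): middle of the stand's fork, where the stem belongs: 160 mm ahead of the seat, 184 mm above the table, axes as the seat's. Two level steel prongs 36 mm apart inside, 14 mm high, from the post to x = -24 mm, then flared tips to x = -52 mm, 80 mm apart. Open towards -x: the stem comes in along +x, the tray stays below
- handset: black telephone handset, about 220 mm long, lying on the table; leave alone
- perfume: green glass perfume bottle 55 by 30 by 98 mm; leave alone
- snuffbox: walnut snuff box 79 by 59 by 37 mm; leave alone

How it is judged:
On the way, in this order (a step that is already met when the one before it is completed fails the run):
1. the tray is carried clear of the table, away from the stand, and the candelabrum stands upright within 0.1 rad, touching nothing, for 4 s (height (world z) of tray above 0.04 m and angle between stem's own z axis and vertical below 0.1 rad and contact force between candelabrum and anything else below 0.5 N and horizontal distance between stem and fork above 0.1 m), for 4 s.
2. the stem has come into the fork, upright (horizontal distance between stem and fork below 0.035 m and angle between stem's own z axis and vertical below 0.17 rad), for 0.2 s.
At the end, for the whole second after the job is handed in: the tray lies flat on the stand's board, within -30 to +25 mm of its place along x, 18 mm across and 0.12 rad in yaw, released and at rest, with the stem in the fork and the candelabrum within 0.18 rad of upright (its stops are at 0.25) (x of tray in the frame of seat between -0.03 and 0.025 m and y of tray in the frame of seat between -0.018 and 0.018 m and z of tray in the frame of seat between -0.006 and 0.006 m and angle between the x axis of tray and the x axis of seat, either way round below 0.12 rad and angle between tray's own z axis and vertical below 0.05 rad and angle between stem's own z axis and vertical below 0.18 rad and y of stem in the frame of fork between -0.03 and 0.03 m and linear speed of tray below 0.02 m/s and velocity of joint candelabrum between -0.1 and 0.1 rad/s); the robot touches nothing.
It fails at once if the candelabrum leans over 0.2 rad near the stand: it was let fall on the way in (horizontal distance between stem and fork below 0.12 m and angle between stem's own z axis and vertical above 0.2 rad).
It fails at once if the tray is tipped steeply (over 0.4 rad) (angle between tray's own z axis and vertical above 0.4 rad).
It fails at once if the tray is banged down on the stand (over 50 N) (contact force between tray and stand above 50 N).
It fails at once if the handset, perfume bottle or snuff box is disturbed (distance of any of handset, perfume, snuffbox from where it was at the start of the episode above 0.03 m).
It also fails if it takes over 72 s, if anything falls off the work surface, if the arm or the gripper's body presses on something with over 40 N, if the wrist force passes 120 N, or if a joint passes its speed limit or range.

### The arm

A 7-joint arm with a two-finger parallel gripper is mounted at the origin on the work surface. World frame = base frame: x ahead of the robot, y to its left, z up, the work surface at z = 0. Lengths are in m, angles in rad, forces in N, time in s.
With the tool pointing down it reaches from about 0.4 to 0.85 m from the base axis. Payload 10.4 kg.
Tool frame: the origin (TCP) lies between the finger pads; the fingertips stand 11 mm ahead of it and the grasp point (between the pads) lies 8 mm behind it; x points along the fingers, y is the direction in which the jaws open and shut, and the axes are right-handed (so a half turn about x gives the same grasp; the last joint's range is limited). The gripper opens to 87 mm and grips with 3 to 60 N. Pads are 19 mm wide; open, the fingers measure 117 mm over their backs; the gripper's body (75 mm by 190 mm) begins 51 mm behind the grasp point.
Start: joints at [-1.183, 0.332, -0.065, 1.46, 0.022, 1.35, -0.088], TCP at [0.25, 0.573, 0.234] pointing down, gripper open.
Joint ranges: [-2.6, 2.6], [-0.5, 2.12], [-1.47, 1.34], [0.16, 2.42], [-1.27, 4.41], [0.06, 2.06], [-2.6, 2.6]. Speed limits (rad/s): [2.22, 2.22, 2.79, 2.79, 3.14, 3.14, 3.14].

### API

Orientations are given as a unit quaternion [x, y, z, w].
In Python, from bench import * gives the robot as it stands.
- The arm moves only by the shell command python3 -m creep 'ROWS' [FORCE]. ROWS is JSON, a list of rows, each an object of numbers: "rx", "ry", "rz": the turn, a rotation vector about the world's x, y, z in units of 2 pi rad (1.0 is 2 pi rad); "dx", "dy", "dz": the shift along the world's x, y, z in units of 30 mm (1.0 is 30 mm); "fingers": the opening, from -1 (shut) to 1 (fully open), so that 0 is half open. In form: [{"rx": .., "ry": .., "rz": .., "dx": .., "dy": .., "dz": .., "fingers": ..}, ...]. A call has 1 to 10 rows; each row shifts and turns the commanded pose from where the row before left it; what a row does not reach is not made up. A row lasts 1/8 s, in which the tool goes at most 62.5 mm and 10.7 degrees, less where a joint would pass 70% of its speed; a pose out of reach is approached as far as the arm can. A call with a number of a shift or a turn outside -1 to 1 is refused whole. A call with a gripper value outside its range is refused whole. The fingers move at their own pace and stop on an object; FORCE is the grip in N (left out, the last holds). Time passes only in rows, so rows that do not move let the fingers close. It gives the time, the measured TCP pose, the force and the opening at its end, in the units of the state.
- read_state(): the state, without advancing time (a new reading comes with each control period).
- camera(name): name is "scene" or "top"; returns (picture, depth): 384x512x3 uint8, red, green, blue; 384x512 float32, m along the optical axis (not along the pixel's ray), 0 where there is no reading.
- calibration(name): a dict with "vertical_fov" (degrees; the focal length in pixels is half the picture's height over the tangent of half this angle, whatever the lens; pixels are square), "cx", "cy" (the principal point, pixels), "k1" (the pictures are not rectified: a ray, as slopes to the right and down, at radius r is drawn at 1 + k1 r^2 times it, then the intrinsics apply), "rvec" (rotation vector, rad) and "tvec" (3), from world to camera coordinates, as OpenCV has them. Camera axes: x right, y down, z forward; pixel columns grow to the right and rows downward; lengths in m; the calibration is good to about 2 mm. A picture is of the moment at which its call begins. calibration takes no time and is no camera call.
- close_job(): hands the job in, once; it reports no verdict.
The state is a dict: "time": time; "joint_positions": joint angles; "joint_vel": joint speeds; "joint_torque": joint torques, N m; "ee_pos": TCP position; "eef_rot": TCP orientation; "ft_force": force on the tool from outside, world axes, zero at the start; "torque": the same for the moment, N m; "width": finger opening in m.
Only numpy, scipy, OpenCV 4.12 (cv2) and the standard library are available. Lean on these libraries where they do the work, as an engineer would, in place of code of your own. Each camera call takes 0.05 s, during which the arm holds its last target. There are 200 camera calls.

## Working session

There is one attempt and no reset: what is moved stays moved. The work goes in short steps, Python scripts to look and compute and a shell command to move; the robot and the scene stay as the last step left them, time stands still between calls to the robot, and variables do not carry over. Pictures are saved under pics/ and viewed, about 8 in all and at most 12, crops included, and the job is handed in when it is done.

```bash
ls; mkdir -p pics
python3 - <<'E'
from bench import *
import cv2,numpy as np
for n in ("scene","top"):
    p,d=camera(n); np.savez(f"{n}0.npz",p=p,d=d); cv2.imwrite(f"pics/{n}0.png",p[:,:,::-1])
    print(n,calibration(n))
s=read_state();print({k:np.round(v,3) for k,v in s.items()})
E
```

```text
pics
scene {'vertical_fov': 43.76666022219112, 'cx': 250.94510925740744, 'cy': 191.5063381544573, 'k1': -0.14946125677148833, 'rvec': array([ 2.3117874 ,  1.22314839, -0.34540956]), 'tvec': array([-0.33918114, -0.35451315,  1.62625368])}
top {'vertical_fov': 48.78068822691036, 'cx': 251.52084054830166, 'cy': 188.07393083940806, 'k1': -0.0005922613949050109, 'rvec': array([ 2.1027029 , -2.11128834,  0.19080048]), 'tvec': array([0.00676347, 0.61056065, 1.33352331])}
{'time': np.float64(0.1), 'joint_positions': array([-1.183,  0.333, -0.065,  1.461,  0.022,  1.35 , -0.089]), 'joint_vel': array([-0.001, -0.001,  0.001, -0.003, -0.001,  0.   ,  0.001]), 'joint_torque': array([ 0.0000e+00, -6.2455e+01,  2.4000e-02, -3.9071e+01, -6.2000e-02,
        3.7000e-02,  0.0000e+00]), 'ee_pos': array([0.249, 0.573, 0.233]), 'eef_rot': array([ 0.144,  0.692, -0.145,  0.692]), 'ft_force': array([-0.679,  0.424, -0.833]), 'torque': array([ 0.017, -0.011, -0.013]), 'width': np.float64(0.087)}
```

View pics/scene0.png

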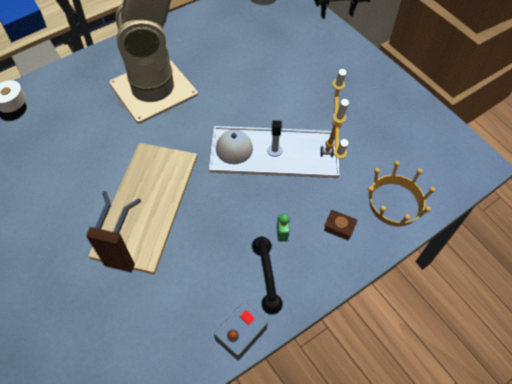

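View pics/top0.png

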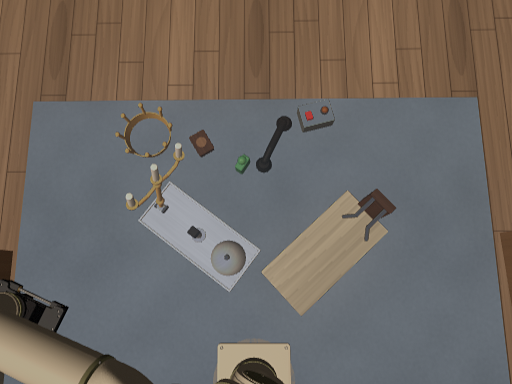

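```bash
cat > h.py <<'E'
import numpy as np,cv2
from bench import *
C={n:calibration(n) for n in("scene","top")}
def cam(n):
    c=C[n];f=192/np.tan(np.radians(c["vertical_fov"])/2)
    return f,c["cx"],c["cy"],c["k1"],cv2.Rodrigues(c["rvec"])[0],c["tvec"]
def rays(n,uv):
    f,cx,cy,k,R,t=cam(n); K=np.array([[f,0,cx],[0,f,cy],[0,0,1.]])
    s=cv2.undistortPoints(np.asarray(uv,float).reshape(-1,1,2),K,np.array([k,0,0,0,0.]))[:,0]
    return -R.T@t, np.c_[s,np.ones(len(s))]@R      # origin, directions (unit depth)
def onplane(n,uv,z):
    o,d=rays(n,uv); return o+d*((z-o[2])/d[:,2])[:,None]
def cloud(n,dep):
    v,u=np.mgrid[:384,:512]; o,d=rays(n,np.c_[u.ravel(),v.ravel()])
    return (o+d*dep.reshape(-1,1)).reshape(384,512,3)
def project(n,P):
    f,cx,cy,k,R,t=cam(n)
    return cv2.projectPoints(np.asarray(P,float).reshape(-1,1,3),C[n]["rvec"],t,np.array([[f,0,cx],[0,f,cy],[0,0,1.]]),np.array([k,0,0,0,0.]))[0][:,0]
E
python3 - <<'E'
from h import *
z=np.load("top0.npz");p,d=z["p"],z["d"];W=cloud("top",d);hsv=cv2.cvtColor(p,cv2.COLOR_RGB2HSV)
s=np.load("scene0.npz");ps,ds=s["p"],s["d"];Ws=cloud("scene",ds)
def show(name,m,X):
    q=X[m]; print(name,m.sum(),"mean",q.mean(0).round(4),"med",np.median(q,0).round(4))
tab=(d>0); print("table z",np.median(W[300:330,180:220,2]),np.median(Ws[200:210,20:60,2]))
def box(u0,u1,v0,v1):
    m=np.zeros((384,512),bool);m[v0:v1,u0:u1]=1;return m
mt=box(130,265,175,295)&(hsv[:,:,1]<60)&(p.min(2)>130)
mt=cv2.morphologyEx(mt.astype(np.uint8),cv2.MORPH_CLOSE,np.ones((5,5)))
def rect(m,zz,n):
    c=max(cv2.findContours(m,0,1)[0],key=cv2.contourArea)
    h=cv2.convexHull(c)[:,0].astype(float); q=onplane(n,h,zz)
    r=cv2.minAreaRect(q[:,:2].astype(np.float32)); print(n,"rect",r); return r
rect(mt,0.018,"top")
mb=(box(255,392,185,318)&(hsv[:,:,0]>8)&(hsv[:,:,0]<28)&(hsv[:,:,1]>60)&(p[:,:,0]>120)).astype(np.uint8)
rect(mb,0.02,"top")
# knob
for n,P,X,b in(("top",p,W,box(180,210,220,245)),("scene",ps,Ws,box(265,290,115,150))):
    m=b&(P.max(2)<75)&(X[:,:,2]>.08)&(X[:,:,2]<.2); show(n+" knob",m,X); mm=m&(X[:,:,2]>.133);
    if mm.sum(): show(" top",mm,X)
# post: brown high points
m=box(355,400,185,225)&(W[:,:,2]>.185)&(W[:,:,2]<.21); show("post/top",m,W)
r=cv2.minAreaRect(W[m][:,:2].astype(np.float32));print(r)
# prongs
m=box(335,392,190,245)&(W[:,:,2]>.17)&(W[:,:,2]<.2)&(hsv[:,:,1]<60); show("prong",m,W);
x,y=W[m][:,0],W[m][:,1]; print(np.c_[x,y].min(0),np.c_[x,y].max(0))
# candelabrum
m=(box(120,190,130,215)&(W[:,:,2]>.1)&(W[:,:,2]<.5)); show("cand",m,W)
E
```

```text
table z -0.00032310778246291694 0.0002815263397657475
top rect ((0.46184098720550537, 0.18328140676021576), (0.3896644711494446, 0.17070317268371582), 52.919490814208984)
top rect ((0.4065713882446289, -0.23412688076496124), (0.18939483165740967, 0.3984212577342987), 42.498779296875)
top knob 87 mean [0.4598 0.1801 0.1372] med [0.4592 0.1799 0.1397]
 top 75 mean [0.4608 0.1815 0.14  ] med [0.4619 0.1813 0.1406]
scene knob 136 mean [0.4668 0.1776 0.1263] med [0.4675 0.1772 0.1335]
 top 68 mean [0.4635 0.18   0.1402] med [0.4636 0.1803 0.1403]
post/top 472 mean [ 0.5285 -0.3677  0.1937] med [ 0.53   -0.3712  0.194 ]
((0.5154997110366821, -0.3567081093788147), (0.07760361582040787, 0.1050228476524353), 44.12908935546875)
prong 316 mean [ 0.4974 -0.3366  0.1896] med [ 0.5014 -0.3373  0.1899]
[ 0.42649496 -0.40244264] [ 0.57592113 -0.26376888]
cand 751 mean [0.598  0.2752 0.2442] med [0.5961 0.2735 0.245 ]
```

```bash
python3 -m creep '[{"dx":0.25,"dy":-0.85,"rz":-0.024,"fingers":1},{"dx":0.25,"dy":-0.85,"rz":-0.024,"fingers":1},{"dx":0.25,"dy":-0.85,"rz":-0.024,"fingers":1},{"dx":0.25,"dy":-0.85,"rz":-0.024,"fingers":1},{"dx":0.25,"dy":-0.85,"rz":-0.024,"fingers":1},{"dx":0.25,"dy":-0.85,"rz":-0.024,"fingers":1},{"dx":0.25,"dy":-0.85,"rz":-0.024,"fingers":1},{"dx":0.25,"dy":-0.85,"rz":-0.024,"fingers":1},{"dx":0.25,"dy":-0.85,"rz":-0.024,"fingers":1},{"dx":0.25,"dy":-0.85,"rz":-0.024,"fingers":1}]' 60
python3 -m creep '[{"dx":0.92,"dy":-0.91,"rz":-0.0095,"fingers":1},{"dx":0.92,"dy":-0.91,"rz":-0.0095,"fingers":1},{"dx":0.92,"dy":-0.91,"rz":-0.0095,"fingers":1},{"dx":0.92,"dy":-0.91,"rz":-0.0095,"fingers":1},{"dx":0.92,"dy":-0.91,"rz":-0.0095,"fingers":1},{"fingers":1}]'
cat >> h.py <<'E'
from scipy.spatial.transform import Rotation as Rn
def tool():
    s=read_state();R=Rn.from_quat(s["eef_rot"]).as_matrix();y=R[:,1]
    return s,R,np.degrees(np.arctan2(y[1],y[0]))
def pr():
    s,R,a=tool();print("t",round(float(s["time"]),3),"p",s["ee_pos"].round(4),"yaw",a.round(2),"down",R[:,0].round(3),"F",s["ft_force"].round(2),"T",s["torque"].round(2),"w",round(float(s["width"]),4),"q",s["joint_positions"].round(2))
E
python3 -c "
from h import *
pr()
for n in C:
    f,cx,cy,k,R,t=cam(n);print(n,(-R.T@t).round(3))
p,d=camera('scene');cv2.imwrite('pics/s1.png',cv2.resize(p[60:220,190:450,::-1],None,fx=3,fy=3))
np.savez('s1.npz',p=p,d=d)
p,d=camera('top');np.savez('t1.npz',p=p,d=d)
"
```

```text
t 0.1 p [0.2495 0.5727 0.2328] yaw 66.47 down [-0.    -0.001 -1.   ] F [-0.68  0.42 -0.83] T [ 0.02 -0.01 -0.01] w 0.0869 q [-1.18  0.33 -0.06  1.46  0.02  1.35 -0.09]
scene [ 1.153 -0.39   1.185]
top [ 0.333 -0.023  1.428]schema error: expected keys rx, ry, rz, dx, dy, dz, fingers
schema error: expected keys rx, ry, rz, dx, dy, dz, fingers
```

View pics/s1.png

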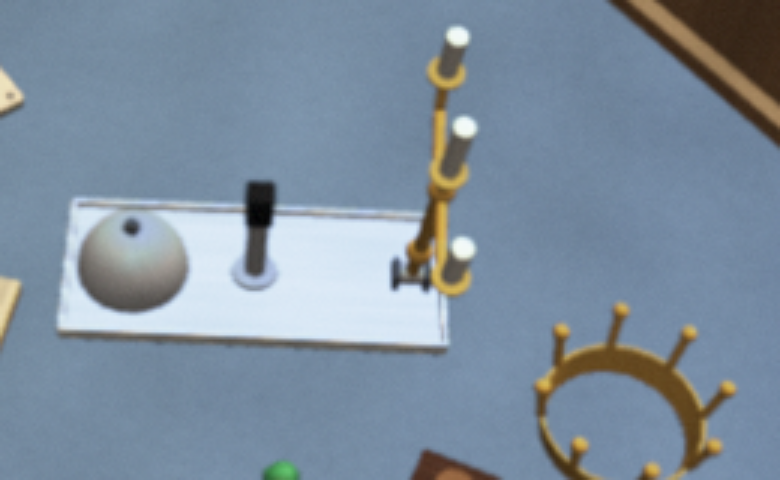

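The scene crop shows the tray, the black knob (crop ~(260,203)) and three candles with bright white tops at crop (457,37), (463,127), (462,248), which will serve as lean markers. The rows need all seven keys.

```bash
python3 -m creep '[{"rx":0,"ry":0,"rz":-0.024,"dx":0.25,"dy":-0.85,"dz":0,"fingers":1},{"rx":0,"ry":0,"rz":-0.024,"dx":0.25,"dy":-0.85,"dz":0,"fingers":1},{"rx":0,"ry":0,"rz":-0.024,"dx":0.25,"dy":-0.85,"dz":0,"fingers":1},{"rx":0,"ry":0,"rz":-0.024,"dx":0.25,"dy":-0.85,"dz":0,"fingers":1},{"rx":0,"ry":0,"rz":-0.024,"dx":0.25,"dy":-0.85,"dz":0,"fingers":1},{"rx":0,"ry":0,"rz":-0.024,"dx":0.25,"dy":-0.85,"dz":0,"fingers":1},{"rx":0,"ry":0,"rz":-0.024,"dx":0.25,"dy":-0.85,"dz":0,"fingers":1},{"rx":0,"ry":0,"rz":-0.024,"dx":0.25,"dy":-0.85,"dz":0,"fingers":1},{"rx":0,"ry":0,"rz":-0.024,"dx":0.25,"dy":-0.85,"dz":0,"fingers":1},{"rx":0,"ry":0,"rz":-0.024,"dx":0.25,"dy":-0.85,"dz":0,"fingers":1}]' 60
python3 -m creep '[{"rx":0,"ry":0,"rz":-0.0095,"dx":0.92,"dy":-0.91,"dz":0,"fingers":1},{"rx":0,"ry":0,"rz":-0.0095,"dx":0.92,"dy":-0.91,"dz":0,"fingers":1},{"rx":0,"ry":0,"rz":-0.0095,"dx":0.92,"dy":-0.91,"dz":0,"fingers":1},{"rx":0,"ry":0,"rz":-0.0095,"dx":0.92,"dy":-0.91,"dz":0,"fingers":1},{"rx":0,"ry":0,"rz":-0.0095,"dx":0.92,"dy":-0.91,"dz":0,"fingers":1},{"rx":0,"ry":0,"rz":0,"dx":0,"dy":0,"dz":0,"fingers":1}]'
python3 -c "
from h import *
pr()"
```

```text
time: 1.45
ee_pos: [0.3247, 0.3171, 0.2335]
eef_rot: [0.58, 0.404, -0.58, 0.404]
ft_force: [0.1, 0.2, 0.5]
width: 0.087
time: 2.2
ee_pos: [0.4641, 0.1789, 0.2335]
eef_rot: [-0.634, -0.313, 0.634, -0.314]
ft_force: [-0.6, 0.6, -0.9]
width: 0.0871
t 2.2 p [0.4641 0.1789 0.2335] yaw -37.35 down [ 0.    -0.001 -1.   ] F [-0.62  0.6  -0.93] T [-0.05  0.2  -0.05] w 0.0871 q [-0.83  0.04  0.38  1.81 -0.01  1.3  -1.1 ]
```

```bash
python3 -m creep '[{"rx":0,"ry":0,"rz":0,"dx":-0.06,"dy":0.06,"dz":-0.9,"fingers":1},{"rx":0,"ry":0,"rz":0,"dx":0,"dy":0,"dz":-0.9,"fingers":1},{"rx":0,"ry":0,"rz":0,"dx":0,"dy":0,"dz":-0.9,"fingers":1},{"rx":0,"ry":0,"rz":0,"dx":0,"dy":0,"dz":-0.9,"fingers":1},{"rx":0,"ry":0,"rz":0,"dx":0,"dy":0,"dz":-0.45,"fingers":1},{"rx":0,"ry":0,"rz":0,"dx":0,"dy":0,"dz":0,"fingers":1},{"rx":0,"ry":0,"rz":0,"dx":0,"dy":0,"dz":0,"fingers":-0.5},{"rx":0,"ry":0,"rz":0,"dx":0,"dy":0,"dz":0,"fingers":-0.5},{"rx":0,"ry":0,"rz":0,"dx":0,"dy":0,"dz":0,"fingers":-0.5},{"rx":0,"ry":0,"rz":0,"dx":0,"dy":0,"dz":0,"fingers":-0.5}]' 60
python3 -c "
from h import *
pr()"
```

```text
time: 3.45
ee_pos: [0.4609, 0.1834, 0.1123]
eef_rot: [0.633, 0.315, -0.633, 0.315]
ft_force: [0.1, 0.3, -0.3]
width: 0.0549
t 3.45 p [0.4609 0.1834 0.1123] yaw -37.04 down [ 0.  0. -1.] F [ 0.08  0.28 -0.34] T [-0.12  0.12  0.03] w 0.0549 q [-0.82  0.16  0.38  1.96 -0.07  1.04 -1.06]
```

```bash
python3 -m creep '[{"rx":0,"ry":0,"rz":0,"dx":0,"dy":0,"dz":0,"fingers":-1},{"rx":0,"ry":0,"rz":0,"dx":0,"dy":0,"dz":0,"fingers":-1},{"rx":0,"ry":0,"rz":0,"dx":0,"dy":0,"dz":0,"fingers":-1},{"rx":0,"ry":0,"rz":0,"dx":0,"dy":0,"dz":0,"fingers":-1},{"rx":0,"ry":0,"rz":0,"dx":0,"dy":0,"dz":0,"fingers":-1},{"rx":0,"ry":0,"rz":0,"dx":0,"dy":0,"dz":0,"fingers":-1}]' 60
python3 -c "
from h import *
pr()"
python3 -m creep '[{"rx":0,"ry":0,"rz":0,"dx":0,"dy":0,"dz":0.3,"fingers":-1},{"rx":0,"ry":0,"rz":0,"dx":0,"dy":0,"dz":0.6,"fingers":-1},{"rx":0,"ry":0,"rz":0,"dx":0,"dy":0,"dz":0.9,"fingers":-1},{"rx":0,"ry":0,"rz":0,"dx":0,"dy":0,"dz":0.9,"fingers":-1},{"rx":0,"ry":0,"rz":0,"dx":0,"dy":0,"dz":0.9,"fingers":-1},{"rx":0,"ry":0,"rz":0,"dx":0,"dy":0,"dz":0.7,"fingers":-1},{"rx":0,"ry":0,"rz":0,"dx":0,"dy":0,"dz":0.4,"fingers":-1}]'
python3 -c "
from h import *
pr()
p,d=camera('scene');cv2.imwrite('pics/s2.png',cv2.resize(p[40:220,190:450,::-1],None,fx=3,fy=3))"
```

```text
time: 4.2
ee_pos: [0.4605, 0.1836, 0.112]
eef_rot: [-0.633, -0.315, 0.633, -0.315]
ft_force: [-3.8, 1.7, 1.2]
width: 0.0275
t 4.2 p [0.4605 0.1836 0.112 ] yaw -37.02 down [-0.  0. -1.] F [-3.81  1.71  1.22] T [0.3  0.69 0.03] w 0.0275 q [-0.82  0.16  0.38  1.96 -0.07  1.04 -1.06]
time: 5.08
ee_pos: [0.4608, 0.1828, 0.2537]
eef_rot: [0.633, 0.315, -0.633, 0.315]
ft_force: [-0.5, 0.1, -10.1]
width: 0.0279
t 5.075 p [0.4608 0.1828 0.2537] yaw -37.08 down [ 0. -0. -1.] F [ -0.52   0.06 -10.14] T [-0.06  0.25 -0.02] w 0.0279 q [-0.84  0.02  0.38  1.78 -0.01  1.34 -1.11]
```

View pics/s2.png

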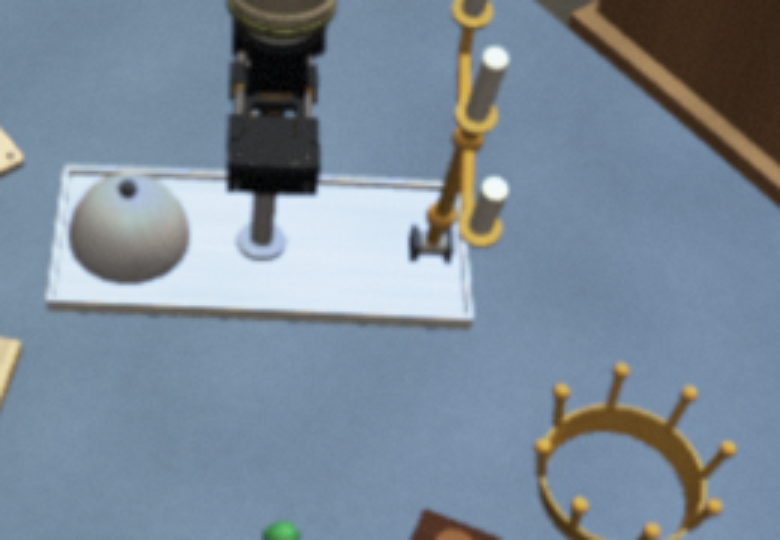

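```bash
python3 -m creep '[{"rx":0,"ry":0,"rz":-0.01,"dx":-0.02,"dy":-0.3,"dz":0,"fingers":-1},{"rx":0,"ry":0,"rz":-0.02,"dx":-0.04,"dy":-0.5,"dz":0,"fingers":-1},{"rx":0,"ry":0,"rz":-0.02,"dx":-0.04,"dy":-0.6,"dz":0,"fingers":-1},{"rx":0,"ry":0,"rz":-0.02,"dx":-0.04,"dy":-0.6,"dz":0,"fingers":-1},{"rx":0,"ry":0,"rz":-0.02,"dx":-0.04,"dy":-0.6,"dz":0,"fingers":-1},{"rx":0,"ry":0,"rz":-0.02,"dx":-0.04,"dy":-0.6,"dz":0,"fingers":-1},{"rx":0,"ry":0,"rz":-0.02,"dx":-0.04,"dy":-0.6,"dz":0,"fingers":-1},{"rx":0,"ry":0,"rz":-0.02,"dx":-0.04,"dy":-0.6,"dz":0,"fingers":-1},{"rx":0,"ry":0,"rz":-0.02,"dx":-0.04,"dy":-0.6,"dz":0,"fingers":-1},{"rx":0,"ry":0,"rz":-0.02,"dx":-0.04,"dy":-0.6,"dz":0,"fingers":-1}]'
python3 -m creep '[{"rx":0,"ry":0,"rz":-0.02,"dx":-0.05,"dy":-0.6,"dz":-0.2,"fingers":-1},{"rx":0,"ry":0,"rz":-0.02,"dx":-0.05,"dy":-0.6,"dz":-0.5,"fingers":-1},{"rx":0,"ry":0,"rz":-0.02,"dx":-0.05,"dy":-0.6,"dz":-0.6,"fingers":-1},{"rx":0,"ry":0,"rz":-0.02,"dx":-0.05,"dy":-0.3,"dz":-0.6,"fingers":-1},{"rx":0,"ry":0,"rz":-0.009,"dx":-0.02,"dy":-0.2,"dz":-0.4,"fingers":-1},{"rx":0,"ry":0,"rz":0,"dx":0,"dy":0,"dz":0,"fingers":-1},{"rx":0,"ry":0,"rz":0,"dx":0,"dy":0,"dz":0,"fingers":-1},{"rx":0,"ry":0,"rz":0,"dx":0,"dy":0,"dz":0,"fingers":-1}]'
python3 -c "
from h import *
pr()
p,d=camera('scene');np.savez('s3.npz',p=p,d=d);p2,d=camera('top');np.savez('t3.npz',p=p2,d=d)
cv2.imwrite('pics/st3.png',np.vstack([p[80:280,60:400,::-1],p2[80:320,150:490,::-1]]))"
```

```text
time: 6.38
ee_pos: [0.4488, 0.0143, 0.2521]
eef_rot: [-0.7, 0.097, 0.701, 0.096]
ft_force: [0.7, -0.2, -9.0]
width: 0.0272
time: 7.38
ee_pos: [0.4433, -0.0532, 0.1847]
eef_rot: [0.648, -0.284, -0.647, -0.284]
ft_force: [-0.3, 0.2, -8.9]
width: 0.0274
t 7.375 p [ 0.4433 -0.0532  0.1847] yaw -137.38 down [ 0.001  0.    -1.   ] F [-0.26  0.21 -8.85] T [0.04 0.18 0.08] w 0.0274 q [-0.56 -0.06  0.57  2.    0.04  1.19 -2.41]
```

View pics/st3.png

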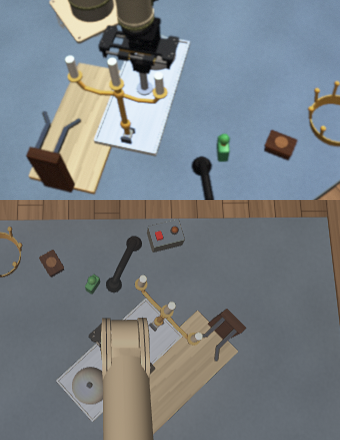

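The picture shows all three candles clear in the scene view (full-picture ~(132,140), (173,144), (218,160)). In the top view the tray is parallel to the stand's board and offset to the stand's left. I'll write the lean estimator and planner now.

```bash
cat > est.py <<'E'
from h import *
import json,os,sys
from scipy.optimize import least_squares
m,l,I,k,c,g=.25,.207,.0127,.46,.006,9.81
PSI=np.radians(-47.5);SEAT=np.array([.3931,-.2194]);U=np.array([np.cos(PSI),np.sin(PSI)]);V=np.array([-U[1],U[0]]);H=.09
def pose():
    s,R,_=tool(); T=np.c_[np.cross(-R[:,1],-R[:,0]),-R[:,1],-R[:,0]]   # tray axes in world
    y=T[:,1]; phi=np.arctan2(y[2],y[:2]@V); d=s["ee_pos"][:2]-SEAT
    return s,T,phi,d@U,d@V
def marks(show=False):
    s,T,phi,px,py=pose(); hinge=s["ee_pos"]+T@[.16,0,-H]
    p,d=camera("scene"); X=cloud("scene",d); r=X-hinge
    a=r[:,:,:2]@U; b=r[:,:,:2]@V; z=r[:,:,2]
    M=((abs(a)<.05)&(abs(b)<.22)&(z>.17)&(z<.36)&(p.min(2)>150)&(p.max(2)*1.-p.min(2)<45)).astype(np.uint8)
    n,lab,st,_=cv2.connectedComponentsWithStats(M)
    i=1+np.argsort(-st[1:,4])[:3]
    P=np.array([[np.median(b[lab==j]),np.median(z[lab==j])] for j in i]); o=np.argsort(P[:,0])
    return s,phi,px,py,P[o],st[i,4][o]
def ang(P,Q):  # lean change taking Q to P about the hinge (positive: top to -y)
    return np.arctan2((Q[:,0]*P[:,1]-Q[:,1]*P[:,0]).sum(),(P*Q).sum())
def step(x,phi,dphi,dt):
    th,w,b=x; q=th-phi
    a=(m*g*l*np.sin(th)-k*(q-b)-c*(w-dphi))/I
    w+=a*dt; th+=w*dt
    if th-phi>.25: th=phi+.25; w=min(w,dphi)
    if th-phi<-.25: th=phi-.25; w=max(w,dphi)
    return np.array([th,w,b])
def sim(x,seg,v0=0.,dp0=0.,out=None):  # seg: (T,phi0,phi1,y0,y1)
    vp=v0
    for T,p0,p1,y0,y1 in seg:
        dp=(p1-p0)/T; v=(y1-y0)/T+H*dp; x=x+[0,m*l/I*(v-vp),0]; vp=v
        n=max(1,round(T/.0125))
        for i in range(n): x=step(x,p0+(p1-p0)*(i+1)/n,dp,T/n)
        if out is not None: out.append(x)
    return x,vp
LOG="log.json"
def load(): return json.load(open(LOG)) if os.path.exists(LOG) else []
def filt(L):
    x=np.array([L[0]["th"],0,0.]);Pc=np.diag([.004,.01,.012])**2; vp=0.
    for A,B in zip(L,L[1:]):
        T=B["t"]-A["t"]; segs=[(T,A["phi"],B["phi"],A["y"],B["y"])]
        if T>.06 and A["pic"]: segs=[(.05,A["phi"],A["phi"],A["y"],A["y"]),(T-.05,A["phi"],B["phi"],A["y"],B["y"])]
        f=lambda x:sim(x,segs,vp)[0]
        F=np.array([(f(x+e)-f(x-e))/2e-4 for e in np.eye(3)*1e-4]).T
        x,v2=sim(x,segs,vp); vp=v2
        Pc=F@Pc@F.T+np.diag([.002,.02,.0005])**2*(T/.25)
        pr_=x[0]
        if B["th"] is not None:
            S=Pc[0,0]+.005**2; K=Pc[:,0]/S; x=x+K*(B["th"]-x[0]); Pc=Pc-np.outer(K,Pc[0])
    return x,np.sqrt(np.diag(Pc)),vp,pr_
def measure():
    L=load(); s,phi,px,py,P,n=marks()
    if not L: json.dump(dict(P=P.tolist(),th=.25+phi),open("ref.json","w"))
    r=json.load(open("ref.json")); th=r["th"]+ang(P,np.array(r["P"]))
    L.append(dict(t=float(s["time"]),phi=float(phi),y=float(py),x=float(px),th=float(th),pic=1)); json.dump(L,open(LOG,"w"))
    print("t %.3f phi %.3f x %.4f y %.4f z %.4f th_meas %.3f blobs %s"%(s["time"],phi,px,py,s["ee_pos"][2]-.112,th,n)); return L
def plan(ys=(),N=8,xs=()):
    """ys,xs: stand-frame shift in mm of each coming row"""
    L=load(); phi0,y0=L[-1]["phi"],L[-1]["y"]
    if len(L)>1: x,sd,vp,pred=filt(L); print("est th %.3f w %.3f b %.4f sd %s pred %.3f"%(*x,sd.round(3),pred))
    else: x,vp=np.array([L[0]["th"],0,0.]),0.
    Y=y0+np.cumsum(np.r_[np.array(ys,float)/1e3,np.zeros(N)][:N]); Yp=np.r_[y0,Y]
    def run(u):
        ph=np.r_[phi0,u]; o=[]
        sim(x,[(.05,phi0,phi0,y0,y0)]+[(.125,ph[i],ph[i+1],Yp[i],Yp[i+1]) for i in range(N)],vp,out=o); return np.array(o)
    def cost(u):
        o=run(u); return np.r_[o[1:,0],.3*o[1:,1],8*o[-1,0],3*o[-1,1],.3*u,.25*np.diff(np.r_[phi0,u]),2*np.maximum(0,abs(np.diff(np.r_[phi0,u]))-.15)]
    best=min((least_squares(cost,np.full(N,u0),diff_step=1e-3) for u0 in(0.,-.1)),key=lambda r:r.cost)
    u=best.x;o=run(u);d=np.diff(np.r_[phi0,u]); X=np.r_[np.array(xs,float),np.zeros(N)][:N]; dy=np.diff(Yp)*1e3
    for i in range(N):
        sh=(X[i]*U+dy[i]*V)/30
        print("row%d phi %.3f th %.3f w %.2f | rx %.4f ry %.4f dx %.3f dy %.3f"%(i,u[i],o[i+1,0],o[i+1,1],d[i]*U[0]/6.2832,d[i]*U[1]/6.2832,*sh))
E
rm -f log.json; python3 -c "
from est import *
measure(); r=json.load(open('ref.json'));print(r); plan(N=10)"
```

```text
t 7.475 phi 0.001 x -0.0886 y 0.1490 z 0.0725 th_meas 0.251 blobs [47 60 57]
{'P': [[-0.10974212528405074, 0.2838918269525591], [-0.011055203681402358, 0.30894473698908553], [0.08953470987996695, 0.2930508394793322]], 'th': 0.2506723950495277}
row0 phi -0.076 th 0.170 w -0.72 | rx -0.0082 ry 0.0090 dx 0.000 dy 0.000
row1 phi -0.014 th 0.124 w -0.38 | rx 0.0067 ry -0.0073 dx 0.000 dy 0.000
row2 phi 0.037 th 0.081 w -0.26 | rx 0.0054 ry -0.0059 dx 0.000 dy 0.000
row3 phi 0.040 th 0.047 w -0.17 | rx 0.0004 ry -0.0004 dx 0.000 dy 0.000
row4 phi 0.016 th 0.026 w -0.11 | rx -0.0026 ry 0.0028 dx 0.000 dy 0.000
row5 phi -0.004 th 0.016 w -0.08 | rx -0.0022 ry 0.0024 dx 0.000 dy 0.000
row6 phi -0.009 th 0.011 w -0.05 | rx -0.0005 ry 0.0006 dx 0.000 dy 0.000
row7 phi -0.003 th 0.007 w -0.04 | rx 0.0007 ry -0.0007 dx 0.000 dy 0.000
row8 phi 0.004 th 0.002 w -0.03 | rx 0.0007 ry -0.0008 dx 0.000 dy 0.000
row9 phi 0.009 th 0.000 w -0.00 | rx 0.0005 ry -0.0006 dx 0.000 dy 0.000
```

Run:
```python
from est import *
P=np.array(json.load(open("ref.json"))["P"])
def mk(f,hinge,psi):
    z=np.load(f);p,d=z["p"],z["d"];X=cloud("scene",d);r=X-hinge;u=np.array([np.cos(psi),np.sin(psi)]);v=np.array([-u[1],u[0]])
    a=r[:,:,:2]@u;b=r[:,:,:2]@v;zz=r[:,:,2]
    M=((abs(a)<.05)&(abs(b)<.22)&(zz>.17)&(zz<.36)&(p.min(2)>150)&(p.max(2)*1.-p.min(2)<45)).astype(np.uint8)
    n,lab,st,_=cv2.connectedComponentsWithStats(M);i=1+np.argsort(-st[1:,4])[:3]
    Q=np.array([[np.median(b[lab==j]),np.median(zz[lab==j])] for j in i]);Q=Q[np.argsort(Q[:,0])];print(f,Q.round(4).tolist(),"slope",np.arctan2(Q[2,1]-Q[0,1],Q[2,0]-Q[0,0]).round(3));return Q
ps=np.radians(52.95)
Q1=mk("s1.npz",np.array([.4615+.16*np.cos(ps),.182+.16*np.sin(ps),.022]),ps)
s,T,phi,px,py=pose();Q3=mk("s3.npz",s["ee_pos"]+T@[.16,0,-H],PSI)
print("s1",.25,"s3 rel s1",.25+ang(Q3,Q1),"now",.25+ang(P,Q1),"vs s3",ang(P,Q3))
```

```text
s1.npz [[-0.1667, 0.2564], [-0.0759, 0.3004], [0.0271, 0.3055]] slope 0.248
s3.npz [[-0.099, 0.2888], [0.0008, 0.3096], [0.1008, 0.2897]] slope 0.004
s1 0.25 s3 rel s1 0.0024277366469815653 now 0.040820865100094056 vs s3 0.03839352792987867
```

```bash
sed -i 's/Pc=np.diag(\[.004,.01,.012\])/Pc=np.diag([.005,.6,.008])/' est.py
python3 - <<'E'
from est import *
json.dump(dict(P=[[-0.1667,0.2564],[-0.0759,0.3004],[0.0271,0.3055]],th=.25),open("ref.json","w"))
L=load();a=dict(L[0]);a["t"]=7.375;a["th"]=.0024;L[0]["th"]=.0408;json.dump([a,L[0]],open(LOG,"w"))
plan(N=8)
E
```

```text
est th 0.041 w 0.376 b 0.0001 sd [0.005 0.072 0.008] pred 0.003
row0 phi -0.037 th 0.088 w 0.18 | rx -0.0041 ry 0.0044 dx 0.000 dy 0.000
row1 phi -0.023 th 0.122 w 0.24 | rx 0.0015 ry -0.0017 dx 0.000 dy 0.000
row2 phi -0.014 th 0.147 w 0.19 | rx 0.0009 ry -0.0010 dx 0.000 dy 0.000
row3 phi -0.014 th 0.168 w 0.16 | rx -0.0000 ry 0.0000 dx 0.000 dy 0.000
row4 phi -0.026 th 0.182 w 0.10 | rx -0.0013 ry 0.0014 dx 0.000 dy 0.000
row5 phi -0.076 th 0.171 w -0.19 | rx -0.0053 ry 0.0058 dx 0.000 dy 0.000
row6 phi -0.147 th 0.080 w -0.98 | rx -0.0076 ry 0.0083 dx 0.000 dy 0.000
row7 phi 0.085 th 0.061 w -0.03 | rx 0.0249 ry -0.0271 dx 0.000 dy 0.000
```

```bash
sed -i 's/least_squares(cost,np.full(N,u0),diff_step=1e-3)/least_squares(lambda w:cost(w-1),np.full(N,1+u0),diff_step=1e-4)/; s/u=best.x;/u=best.x-1;/' est.py
python3 -c "
from est import *
plan(N=8)"
```

```text
est th 0.041 w 0.376 b 0.0001 sd [0.005 0.072 0.008] pred 0.003
row0 phi -0.103 th 0.054 w -0.20 | rx -0.0112 ry 0.0122 dx 0.000 dy 0.000
row1 phi -0.070 th 0.054 w -0.14 | rx 0.0036 ry -0.0040 dx 0.000 dy 0.000
row2 phi 0.002 th 0.041 w -0.11 | rx 0.0076 ry -0.0083 dx 0.000 dy 0.000
row3 phi 0.036 th 0.022 w -0.08 | rx 0.0037 ry -0.0040 dx 0.000 dy 0.000
row4 phi 0.027 th 0.007 w -0.06 | rx -0.0010 ry 0.0010 dx 0.000 dy 0.000
row5 phi 0.004 th 0.001 w -0.04 | rx -0.0024 ry 0.0027 dx 0.000 dy 0.000
row6 phi -0.008 th -0.001 w -0.02 | rx -0.0014 ry 0.0015 dx 0.000 dy 0.000
row7 phi -0.004 th 0.000 w -0.00 | rx 0.0004 ry -0.0005 dx 0.000 dy 0.000
```

```bash
python3 -m creep '[{"rx":-0.011,"ry":0.012,"rz":0,"dx":0,"dy":0,"dz":0,"fingers":-1}]' >/dev/null
python3 -c "
from est import *
measure()"
python3 -m creep '[{"rx":0.004,"ry":-0.004,"rz":0,"dx":0,"dy":0,"dz":0,"fingers":-1}]' >/dev/null
python3 -c "
from est import *
measure();plan()"
```

```text
t 7.650 phi -0.102 x -0.0881 y 0.1477 z 0.0728 th_meas 0.055 blobs [51 57 72]
t 7.825 phi -0.065 x -0.0888 y 0.1497 z 0.0718 th_meas 0.061 blobs [49 61 68]
est th 0.059 w -0.125 b 0.0055 sd [0.005 0.045 0.005] pred 0.048
row0 phi 0.034 th 0.028 w -0.05 | rx 0.0106 ry -0.0115 dx 0.000 dy 0.000
row1 phi 0.052 th 0.008 w -0.04 | rx 0.0020 ry -0.0022 dx 0.000 dy 0.000
row2 phi 0.019 th -0.002 w -0.02 | rx -0.0036 ry 0.0039 dx 0.000 dy 0.000
row3 phi -0.014 th -0.002 w -0.01 | rx -0.0036 ry 0.0039 dx 0.000 dy 0.000
row4 phi -0.023 th 0.001 w -0.01 | rx -0.0010 ry 0.0010 dx 0.000 dy 0.000
row5 phi -0.014 th 0.003 w -0.01 | rx 0.0010 ry -0.0011 dx 0.000 dy 0.000
row6 phi -0.003 th 0.002 w -0.01 | rx 0.0012 ry -0.0013 dx 0.000 dy 0.000
row7 phi 0.001 th 0.000 w -0.00 | rx 0.0005 ry -0.0005 dx 0.000 dy 0.000
```

```bash
python3 -m creep '[{"rx":0.010,"ry":-0.011,"rz":0,"dx":0,"dy":0,"dz":0,"fingers":-1}]' >/dev/null
python3 -c "
from est import *
measure()"
python3 -m creep '[{"rx":0.002,"ry":-0.002,"rz":0,"dx":0,"dy":0,"dz":0,"fingers":-1}]' >/dev/null
python3 -c "
from est import *
measure();plan()"
```

```text
t 8.000 phi 0.030 x -0.0886 y 0.1487 z 0.0720 th_meas 0.019 blobs [50 60 52]
t 8.175 phi 0.046 x -0.0885 y 0.1478 z 0.0723 th_meas -0.026 blobs [51 61 78]
est th -0.025 w -0.102 b 0.0029 sd [0.005 0.033 0.002] pred -0.017
row0 phi 0.028 th -0.027 w 0.07 | rx -0.0019 ry 0.0021 dx 0.000 dy 0.000
row1 phi -0.005 th -0.020 w 0.05 | rx -0.0036 ry 0.0039 dx 0.000 dy 0.000
row2 phi -0.020 th -0.011 w 0.04 | rx -0.0016 ry 0.0018 dx 0.000 dy 0.000
row3 phi -0.015 th -0.004 w 0.03 | rx 0.0006 ry -0.0006 dx 0.000 dy 0.000
row4 phi -0.004 th -0.001 w 0.02 | rx 0.0012 ry -0.0013 dx 0.000 dy 0.000
row5 phi 0.002 th -0.001 w 0.01 | rx 0.0006 ry -0.0007 dx 0.000 dy 0.000
row6 phi 0.001 th -0.000 w 0.01 | rx -0.0001 ry 0.0001 dx 0.000 dy 0.000
row7 phi -0.004 th -0.000 w 0.00 | rx -0.0005 ry 0.0005 dx 0.000 dy 0.000
```

```bash
cat >> est.py <<'E'
def logp():
    L=load(); s,T,phi,px,py=pose(); L.append(dict(t=float(s["time"]),phi=float(phi),y=float(py),x=float(px),th=None,pic=0)); json.dump(L,open(LOG,"w"))
E
cat > lg.py <<'E'
from est import *
logp()
E
cat > ms.py <<'E'
from est import *
measure();plan(*[[float(v) for v in a.split(",")] for a in sys.argv[1:2]],xs=[float(v) for v in sys.argv[2].split(",")] if len(sys.argv)>2 else ())
E
python3 -m creep '[{"rx":-0.002,"ry":0.002,"rz":0,"dx":0,"dy":0,"dz":0,"fingers":-1}]' >/dev/null; python3 lg.py
python3 -m creep '[{"rx":-0.004,"ry":0.004,"rz":0,"dx":0,"dy":0,"dz":0,"fingers":-1}]' >/dev/null
python3 ms.py
```

```text
t 8.475 phi -0.011 x -0.0887 y 0.1488 z 0.0721 th_meas -0.046 blobs [51 62 76]
est th -0.044 w -0.054 b 0.0003 sd [0.005 0.028 0.002] pred -0.021
row0 phi 0.018 th -0.031 w 0.11 | rx 0.0032 ry -0.0035 dx 0.000 dy 0.000
row1 phi 0.015 th -0.025 w 0.08 | rx -0.0003 ry 0.0004 dx 0.000 dy 0.000
row2 phi 0.000 th -0.018 w 0.05 | rx -0.0016 ry 0.0017 dx 0.000 dy 0.000
row3 phi -0.008 th -0.011 w 0.04 | rx -0.0009 ry 0.0010 dx 0.000 dy 0.000
row4 phi -0.007 th -0.005 w 0.03 | rx 0.0001 ry -0.0001 dx 0.000 dy 0.000
row5 phi -0.002 th -0.002 w 0.02 | rx 0.0005 ry -0.0006 dx 0.000 dy 0.000
row6 phi 0.001 th -0.000 w 0.01 | rx 0.0003 ry -0.0004 dx 0.000 dy 0.000
row7 phi -0.001 th -0.000 w 0.00 | rx -0.0001 ry 0.0001 dx 0.000 dy 0.000
```

```bash
python3 -m creep '[{"rx":0.004,"ry":-0.004,"rz":0,"dx":0,"dy":0,"dz":0,"fingers":-1}]' >/dev/null; python3 lg.py
python3 -m creep '[{"rx":0,"ry":0,"rz":0,"dx":0,"dy":0,"dz":0,"fingers":-1}]' >/dev/null
python3 ms.py
```

```text
t 8.775 phi 0.027 x -0.0884 y 0.1480 z 0.0720 th_meas -0.038 blobs [49 62 59]
est th -0.037 w 0.080 b -0.0009 sd [0.005 0.05  0.003] pred -0.014
row0 phi 0.002 th -0.024 w 0.07 | rx -0.0028 ry 0.0030 dx 0.000 dy 0.000
row1 phi -0.013 th -0.015 w 0.05 | rx -0.0016 ry 0.0017 dx 0.000 dy 0.000
row2 phi -0.011 th -0.007 w 0.03 | rx 0.0002 ry -0.0003 dx 0.000 dy 0.000
row3 phi -0.002 th -0.003 w 0.02 | rx 0.0010 ry -0.0010 dx 0.000 dy 0.000
row4 phi 0.004 th -0.002 w 0.01 | rx 0.0006 ry -0.0007 dx 0.000 dy 0.000
row5 phi 0.004 th -0.001 w 0.01 | rx -0.0000 ry 0.0000 dx 0.000 dy 0.000
row6 phi 0.001 th -0.001 w 0.01 | rx -0.0003 ry 0.0003 dx 0.000 dy 0.000
row7 phi -0.002 th -0.000 w 0.00 | rx -0.0003 ry 0.0003 dx 0.000 dy 0.000
```

```bash
python3 -m creep '[{"rx":-0.002,"ry":0.002,"rz":0,"dx":0,"dy":0,"dz":0,"fingers":-1}]' >/dev/null; python3 lg.py
python3 -m creep '[{"rx":-0.001,"ry":0.001,"rz":0,"dx":0,"dy":0,"dz":0,"fingers":-1}]' >/dev/null
python3 ms.py
```

```text
t 9.075 phi -0.001 x -0.0887 y 0.1488 z 0.0721 th_meas 0.002 blobs [50 59 50]
est th 0.001 w 0.145 b -0.0006 sd [0.005 0.05  0.003] pred -0.004
row0 phi -0.037 th 0.012 w -0.05 | rx -0.0038 ry 0.0042 dx 0.000 dy 0.000
row1 phi -0.024 th 0.014 w -0.03 | rx 0.0013 ry -0.0014 dx 0.000 dy 0.000
row2 phi 0.001 th 0.011 w -0.03 | rx 0.0027 ry -0.0029 dx 0.000 dy 0.000
row3 phi 0.013 th 0.006 w -0.02 | rx 0.0013 ry -0.0014 dx 0.000 dy 0.000
row4 phi 0.010 th 0.001 w -0.01 | rx -0.0003 ry 0.0004 dx 0.000 dy 0.000
row5 phi 0.002 th -0.000 w -0.01 | rx -0.0009 ry 0.0009 dx 0.000 dy 0.000
row6 phi -0.002 th -0.000 w -0.01 | rx -0.0005 ry 0.0005 dx 0.000 dy 0.000
row7 phi -0.001 th 0.000 w -0.00 | rx 0.0001 ry -0.0001 dx 0.000 dy 0.000
```

```bash
python3 -m creep '[{"rx":-0.004,"ry":0.004,"rz":0,"dx":0,"dy":0,"dz":0,"fingers":-1}]' >/dev/null; python3 lg.py
python3 -m creep '[{"rx":0.001,"ry":-0.001,"rz":0,"dx":0,"dy":0,"dz":0,"fingers":-1}]' >/dev/null
python3 ms.py
```

```text
t 9.375 phi -0.028 x -0.0888 y 0.1493 z 0.0720 th_meas 0.018 blobs [48 60 54]
est th 0.018 w -0.032 b -0.0002 sd [0.005 0.049 0.002] pred 0.012
row0 phi 0.007 th 0.011 w -0.02 | rx 0.0037 ry -0.0041 dx 0.000 dy 0.000
row1 phi 0.019 th 0.004 w -0.01 | rx 0.0013 ry -0.0014 dx 0.000 dy 0.000
row2 phi 0.011 th 0.000 w -0.01 | rx -0.0008 ry 0.0009 dx 0.000 dy 0.000
row3 phi -0.001 th -0.001 w -0.00 | rx -0.0012 ry 0.0013 dx 0.000 dy 0.000
row4 phi -0.005 th 0.000 w -0.00 | rx -0.0005 ry 0.0006 dx 0.000 dy 0.000
row5 phi -0.003 th 0.001 w -0.00 | rx 0.0002 ry -0.0002 dx 0.000 dy 0.000
row6 phi 0.000 th 0.001 w -0.00 | rx 0.0004 ry -0.0004 dx 0.000 dy 0.000
row7 phi 0.002 th 0.000 w -0.00 | rx 0.0002 ry -0.0003 dx 0.000 dy 0.000
```

```bash
python3 -m creep '[{"rx":0.003,"ry":-0.003,"rz":0,"dx":0,"dy":0,"dz":0,"fingers":-1}]' >/dev/null; python3 lg.py
python3 -m creep '[{"rx":0.001,"ry":-0.001,"rz":0,"dx":0,"dy":0,"dz":0,"fingers":-1}]' >/dev/null; python3 lg.py
python3 -m creep '[{"rx":-0.001,"ry":0.001,"rz":0,"dx":0,"dy":0,"dz":0,"fingers":-1}]' >/dev/null
python3 ms.py
```

```text
t 9.800 phi 0.000 x -0.0885 y 0.1482 z 0.0722 th_meas -0.022 blobs [52 61 80]
est th -0.022 w -0.121 b -0.0004 sd [0.005 0.05  0.002] pred -0.019
row0 phi 0.033 th -0.022 w 0.08 | rx 0.0035 ry -0.0038 dx 0.000 dy 0.000
row1 phi 0.021 th -0.020 w 0.06 | rx -0.0012 ry 0.0013 dx 0.000 dy 0.000
row2 phi -0.001 th -0.015 w 0.04 | rx -0.0024 ry 0.0026 dx 0.000 dy 0.000
row3 phi -0.011 th -0.008 w 0.03 | rx -0.0011 ry 0.0012 dx 0.000 dy 0.000
row4 phi -0.008 th -0.003 w 0.02 | rx 0.0003 ry -0.0004 dx 0.000 dy 0.000
row5 phi -0.001 th -0.001 w 0.01 | rx 0.0008 ry -0.0008 dx 0.000 dy 0.000
row6 phi 0.003 th 0.000 w 0.01 | rx 0.0004 ry -0.0005 dx 0.000 dy 0.000
row7 phi 0.001 th -0.000 w 0.00 | rx -0.0002 ry 0.0002 dx 0.000 dy 0.000
```

```bash
python3 -m creep '[{"rx":0.0035,"ry":-0.0038,"rz":0,"dx":0,"dy":0,"dz":0,"fingers":-1}]' >/dev/null; python3 lg.py
python3 -m creep '[{"rx":-0.001,"ry":0.001,"rz":0,"dx":0,"dy":0,"dz":0,"fingers":-1}]' >/dev/null; python3 lg.py
python3 -m creep '[{"rx":-0.002,"ry":0.002,"rz":0,"dx":0,"dy":0,"dz":0,"fingers":-1}]' >/dev/null
python3 ms.py
```

```text
t 10.225 phi 0.005 x -0.0886 y 0.1485 z 0.0722 th_meas -0.016 blobs [51 60 77]
est th -0.016 w 0.063 b -0.0006 sd [0.005 0.05  0.002] pred -0.009
row0 phi -0.016 th -0.005 w 0.01 | rx -0.0023 ry 0.0025 dx 0.000 dy 0.000
row1 phi -0.014 th -0.000 w 0.01 | rx 0.0002 ry -0.0003 dx 0.000 dy 0.000
row2 phi -0.002 th 0.001 w 0.00 | rx 0.0012 ry -0.0014 dx 0.000 dy 0.000
row3 phi 0.005 th 0.001 w 0.00 | rx 0.0008 ry -0.0009 dx 0.000 dy 0.000
row4 phi 0.005 th -0.001 w 0.00 | rx 0.0000 ry -0.0000 dx 0.000 dy 0.000
row5 phi 0.002 th -0.001 w 0.00 | rx -0.0004 ry 0.0004 dx 0.000 dy 0.000
row6 phi -0.001 th -0.000 w 0.00 | rx -0.0003 ry 0.0003 dx 0.000 dy 0.000
row7 phi -0.001 th -0.000 w 0.00 | rx -0.0000 ry 0.0000 dx 0.000 dy 0.000
```

```bash
python3 -m creep '[{"rx":-0.002,"ry":0.002,"rz":0,"dx":0,"dy":0,"dz":0,"fingers":-1}]' >/dev/null; python3 lg.py
python3 -m creep '[{"rx":0,"ry":0,"rz":0,"dx":0,"dy":0,"dz":0,"fingers":-1}]' >/dev/null; python3 lg.py
python3 -m creep '[{"rx":0.001,"ry":-0.001,"rz":0,"dx":0,"dy":0,"dz":0,"fingers":-1}]' >/dev/null
python3 ms.py
```

```text
t 10.650 phi -0.003 x -0.0887 y 0.1487 z 0.0720 th_meas -0.003 blobs [50 60 54]
est th -0.002 w -0.008 b -0.0009 sd [0.005 0.049 0.002] pred 0.006
row0 phi 0.011 th -0.004 w 0.02 | rx 0.0015 ry -0.0016 dx 0.000 dy 0.000
row1 phi 0.009 th -0.005 w 0.01 | rx -0.0001 ry 0.0002 dx 0.000 dy 0.000
row2 phi 0.002 th -0.004 w 0.01 | rx -0.0008 ry 0.0009 dx 0.000 dy 0.000
row3 phi -0.002 th -0.002 w 0.01 | rx -0.0005 ry 0.0005 dx 0.000 dy 0.000
row4 phi -0.002 th -0.001 w 0.01 | rx 0.0000 ry -0.0000 dx 0.000 dy 0.000
row5 phi 0.000 th 0.000 w 0.00 | rx 0.0002 ry -0.0003 dx 0.000 dy 0.000
row6 phi 0.002 th 0.000 w 0.00 | rx 0.0002 ry -0.0002 dx 0.000 dy 0.000
row7 phi 0.002 th -0.000 w 0.00 | rx -0.0000 ry 0.0000 dx 0.000 dy 0.000
```

```bash
python3 -m creep '[{"rx":0.0015,"ry":-0.0016,"rz":0,"dx":0,"dy":0,"dz":0,"fingers":-1}]' >/dev/null; python3 lg.py
python3 -m creep '[{"rx":0,"ry":0,"rz":0,"dx":0,"dy":0,"dz":0,"fingers":-1}]' >/dev/null; python3 lg.py
python3 -m creep '[{"rx":-0.001,"ry":0.001,"rz":0,"dx":0,"dy":0,"dz":0,"fingers":-1}]' >/dev/null; python3 lg.py
python3 -m creep '[{"rx":-0.0005,"ry":0.0005,"rz":0,"dx":0,"dy":0,"dz":0,"fingers":-1}]' >/dev/null
python3 ms.py
```

```text
t 11.200 phi -0.003 x -0.0887 y 0.1487 z 0.0721 th_meas 0.004 blobs [50 58 54]
est th 0.004 w 0.023 b -0.0008 sd [0.005 0.051 0.002] pred 0.001
row0 phi -0.009 th 0.005 w -0.02 | rx -0.0006 ry 0.0006 dx 0.000 dy 0.000
row1 phi -0.004 th 0.005 w -0.01 | rx 0.0005 ry -0.0006 dx 0.000 dy 0.000
row2 phi 0.002 th 0.003 w -0.01 | rx 0.0006 ry -0.0007 dx 0.000 dy 0.000
row3 phi 0.004 th 0.002 w -0.01 | rx 0.0002 ry -0.0002 dx 0.000 dy 0.000
row4 phi 0.003 th 0.001 w -0.00 | rx -0.0002 ry 0.0002 dx 0.000 dy 0.000
row5 phi 0.001 th 0.000 w -0.00 | rx -0.0002 ry 0.0002 dx 0.000 dy 0.000
row6 phi -0.000 th -0.000 w -0.00 | rx -0.0001 ry 0.0001 dx 0.000 dy 0.000
row7 phi 0.001 th 0.000 w -0.00 | rx 0.0001 ry -0.0001 dx 0.000 dy 0.000
```

```bash
python3 -m creep '[{"rx":-0.0006,"ry":0.0006,"rz":0,"dx":0,"dy":0,"dz":0,"fingers":-1}]' >/dev/null; python3 lg.py
python3 -m creep '[{"rx":0.0005,"ry":-0.0006,"rz":0,"dx":0,"dy":0,"dz":0,"fingers":-1}]' >/dev/null; python3 lg.py
python3 -m creep '[{"rx":0.0006,"ry":-0.0006,"rz":0,"dx":0,"dy":0,"dz":0,"fingers":-1}]' >/dev/null; python3 lg.py
python3 -m creep '[{"rx":0,"ry":0,"rz":0,"dx":0,"dy":0,"dz":0,"fingers":-1}]' >/dev/null
python3 ms.py
```

```text
t 11.750 phi 0.003 x -0.0886 y 0.1485 z 0.0721 th_meas 0.012 blobs [50 59 53]
est th 0.012 w 0.014 b -0.0005 sd [0.005 0.051 0.002] pred 0.002
row0 phi -0.010 th 0.010 w -0.04 | rx -0.0013 ry 0.0014 dx 0.000 dy 0.000
row1 phi -0.007 th 0.009 w -0.03 | rx 0.0003 ry -0.0003 dx 0.000 dy 0.000
row2 phi 0.001 th 0.006 w -0.02 | rx 0.0008 ry -0.0009 dx 0.000 dy 0.000
row3 phi 0.004 th 0.004 w -0.01 | rx 0.0004 ry -0.0004 dx 0.000 dy 0.000
row4 phi 0.004 th 0.002 w -0.01 | rx -0.0001 ry 0.0001 dx 0.000 dy 0.000
row5 phi 0.001 th 0.000 w -0.01 | rx -0.0003 ry 0.0003 dx 0.000 dy 0.000
row6 phi -0.000 th 0.000 w -0.00 | rx -0.0002 ry 0.0002 dx 0.000 dy 0.000
row7 phi 0.000 th 0.000 w -0.00 | rx 0.0001 ry -0.0001 dx 0.000 dy 0.000
```

```bash
python3 -m creep '[{"rx":-0.0013,"ry":0.0014,"rz":0,"dx":0,"dy":0,"dz":0,"fingers":-1}]' >/dev/null; python3 lg.py
python3 -m creep '[{"rx":0.0003,"ry":-0.0003,"rz":0,"dx":0,"dy":0,"dz":0,"fingers":-1}]' >/dev/null; python3 lg.py
python3 -m creep '[{"rx":0.0008,"ry":-0.0009,"rz":0,"dx":0,"dy":0,"dz":0,"fingers":-1}]' >/dev/null; python3 lg.py
python3 -m creep '[{"rx":0.0004,"ry":-0.0004,"rz":0,"dx":0,"dy":0,"dz":0,"fingers":-1}]' >/dev/null
python3 ms.py -- >/dev/null 2>&1; python3 -c "
from est import *
print(load()[-1]);plan((-3,-7,-9,-7,-3))"
```

```text
{'t': 12.3, 'phi': 0.004398267594814156, 'y': 0.148461423327034, 'x': -0.08859677066477686, 'th': 0.008832700366743995, 'pic': 1, 'yc': 0.149}
est th 0.009 w -0.002 b -0.0004 sd [0.005 0.051 0.002] pred 0.002
row0 phi 0.020 th 0.005 w 0.01 | rx 0.0017 ry -0.0018 dx -0.074 dy -0.068
row1 phi 0.031 th -0.003 w -0.01 | rx 0.0012 ry -0.0013 dx -0.172 dy -0.158
row2 phi 0.021 th -0.011 w -0.02 | rx -0.0011 ry 0.0011 dx -0.221 dy -0.203
row3 phi -0.010 th -0.012 w -0.02 | rx -0.0034 ry 0.0037 dx -0.172 dy -0.158
row4 phi -0.038 th -0.006 w -0.02 | rx -0.0029 ry 0.0032 dx -0.074 dy -0.068
row5 phi -0.037 th 0.002 w -0.01 | rx 0.0001 ry -0.0001 dx 0.000 dy 0.000
row6 phi -0.009 th 0.003 w -0.02 | rx 0.0030 ry -0.0033 dx 0.000 dy 0.000
row7 phi 0.015 th 0.000 w -0.00 | rx 0.0026 ry -0.0028 dx 0.000 dy 0.000
```

```bash
python3 -m creep '[{"rx":0.0017,"ry":-0.0018,"rz":0,"dx":-0.074,"dy":-0.068,"dz":0,"fingers":-1}]' >/dev/null; DY=-3 python3 lg.py
python3 -m creep '[{"rx":0.0012,"ry":-0.0013,"rz":0,"dx":-0.172,"dy":-0.158,"dz":0,"fingers":-1}]' >/dev/null; DY=-7 python3 lg.py
python3 -m creep '[{"rx":-0.001,"ry":0.001,"rz":0,"dx":-0.22,"dy":-0.2,"dz":0,"fingers":-1}]' >/dev/null; DY=-9 python3 lg.py
python3 -m creep '[{"rx":-0.0034,"ry":0.0037,"rz":0,"dx":-0.172,"dy":-0.158,"dz":0,"fingers":-1}]' >/dev/null; DY=-7 python3 lg.py
python3 -m creep '[{"rx":-0.0029,"ry":0.0032,"rz":0,"dx":-0.074,"dy":-0.068,"dz":0,"fingers":-1}]' >/dev/null
DY=-3 python3 ms.py 0,0
```

```text
t 12.975 phi -0.039 x -0.0886 y 0.1194 z 0.0722 th_meas -0.004 blobs [46 61 74]
est th -0.004 w -0.017 b -0.0004 sd [0.005 0.052 0.002] pred -0.004
row0 phi -0.025 th 0.007 w -0.01 | rx 0.0015 ry -0.0016 dx 0.000 dy 0.000
row1 phi 0.001 th 0.007 w -0.01 | rx 0.0027 ry -0.0030 dx 0.000 dy 0.000
row2 phi 0.013 th 0.003 w -0.01 | rx 0.0013 ry -0.0014 dx 0.000 dy 0.000
row3 phi 0.009 th -0.000 w -0.01 | rx -0.0004 ry 0.0004 dx 0.000 dy 0.000
row4 phi 0.001 th -0.001 w -0.00 | rx -0.0009 ry 0.0009 dx 0.000 dy 0.000
row5 phi -0.003 th -0.001 w -0.00 | rx -0.0005 ry 0.0005 dx 0.000 dy 0.000
row6 phi -0.003 th -0.000 w -0.00 | rx 0.0001 ry -0.0001 dx 0.000 dy 0.000
row7 phi 0.000 th 0.000 w -0.00 | rx 0.0003 ry -0.0003 dx 0.000 dy 0.000
```

```bash
python3 -c "
from est import *
plan((-4,-9,-12,-14,-12,-9,-4),N=10)"
```

```text
est th -0.004 w -0.017 b -0.0004 sd [0.005 0.052 0.002] pred -0.004
row0 phi 0.006 th 0.007 w 0.05 | rx 0.0048 ry -0.0053 dx -0.098 dy -0.090
row1 phi 0.048 th 0.000 w 0.03 | rx 0.0044 ry -0.0048 dx -0.221 dy -0.203
row2 phi 0.045 th -0.010 w 0.01 | rx -0.0003 ry 0.0003 dx -0.295 dy -0.270
row3 phi 0.018 th -0.017 w -0.01 | rx -0.0029 ry 0.0032 dx -0.344 dy -0.315
row4 phi -0.021 th -0.015 w -0.02 | rx -0.0042 ry 0.0045 dx -0.295 dy -0.270
row5 phi -0.040 th -0.009 w -0.03 | rx -0.0021 ry 0.0023 dx -0.221 dy -0.203
row6 phi -0.045 th -0.001 w -0.03 | rx -0.0005 ry 0.0005 dx -0.098 dy -0.090
row7 phi -0.033 th 0.005 w -0.02 | rx 0.0013 ry -0.0014 dx 0.000 dy 0.000
row8 phi -0.002 th 0.004 w -0.02 | rx 0.0033 ry -0.0036 dx 0.000 dy 0.000
row9 phi 0.018 th 0.000 w -0.00 | rx 0.0022 ry -0.0024 dx 0.000 dy 0.000
```

```bash
python3 -m creep '[{"rx":0.0048,"ry":-0.0053,"rz":0,"dx":-0.098,"dy":-0.09,"dz":0,"fingers":-1}]' >/dev/null; DY=-4 python3 lg.py
python3 -m creep '[{"rx":0.0044,"ry":-0.0048,"rz":0,"dx":-0.221,"dy":-0.203,"dz":0,"fingers":-1}]' >/dev/null; DY=-9 python3 lg.py
python3 -m creep '[{"rx":-0.0003,"ry":0.0003,"rz":0,"dx":-0.295,"dy":-0.27,"dz":0,"fingers":-1}]' >/dev/null; DY=-12 python3 lg.py
python3 -m creep '[{"rx":-0.0029,"ry":0.0032,"rz":0,"dx":-0.344,"dy":-0.315,"dz":0,"fingers":-1}]' >/dev/null; DY=-14 python3 lg.py
python3 -m creep '[{"rx":-0.0042,"ry":0.0045,"rz":0,"dx":-0.295,"dy":-0.27,"dz":0,"fingers":-1}]' >/dev/null; DY=-12 python3 lg.py
python3 -m creep '[{"rx":-0.0021,"ry":0.0023,"rz":0,"dx":-0.221,"dy":-0.203,"dz":0,"fingers":-1}]' >/dev/null; DY=-9 python3 lg.py
python3 -m creep '[{"rx":-0.0005,"ry":0.0005,"rz":0,"dx":-0.098,"dy":-0.09,"dz":0,"fingers":-1}]' >/dev/null
DY=-4 python3 ms.py 0,0;python3 -c "
from est import *
pr()"
```

```text
t 13.900 phi -0.045 x -0.0886 y 0.0555 z 0.0720 th_meas 0.005 blobs [52 52 75]
est th 0.005 w -0.018 b -0.0004 sd [0.005 0.055 0.002] pred 0.004
row0 phi -0.021 th 0.012 w -0.02 | rx 0.0026 ry -0.0028 dx 0.000 dy 0.000
row1 phi 0.007 th 0.009 w -0.02 | rx 0.0030 ry -0.0032 dx 0.000 dy 0.000
row2 phi 0.015 th 0.004 w -0.01 | rx 0.0009 ry -0.0010 dx 0.000 dy 0.000
row3 phi 0.009 th 0.000 w -0.01 | rx -0.0007 ry 0.0008 dx 0.000 dy 0.000
row4 phi -0.001 th -0.001 w -0.01 | rx -0.0010 ry 0.0011 dx 0.000 dy 0.000
row5 phi -0.004 th -0.000 w -0.00 | rx -0.0004 ry 0.0004 dx 0.000 dy 0.000
row6 phi -0.002 th 0.000 w -0.00 | rx 0.0002 ry -0.0002 dx 0.000 dy 0.000
row7 phi 0.001 th 0.000 w -0.00 | rx 0.0004 ry -0.0004 dx 0.000 dy 0.000
t 13.95 p [ 0.3739 -0.1168  0.184 ] yaw -137.48 down [-0.031 -0.032 -0.999] F [ 0.58 -0.97 -8.64] T [ 0.11  0.11 -0.03] w 0.0273 q [-0.49 -0.21  0.58  2.1   0.16  1.25 -2.37]
```

```bash
python3 -c "
from est import *
plan((-4,-8,-10,-11,-10,-8,-4),N=10)"
```

```text
est th 0.005 w -0.018 b -0.0004 sd [0.005 0.055 0.002] pred 0.004
row0 phi 0.009 th 0.011 w 0.02 | rx 0.0057 ry -0.0062 dx -0.098 dy -0.090
row1 phi 0.047 th 0.002 w 0.01 | rx 0.0042 ry -0.0046 dx -0.197 dy -0.180
row2 phi 0.040 th -0.008 w 0.00 | rx -0.0008 ry 0.0009 dx -0.246 dy -0.225
row3 phi 0.010 th -0.013 w -0.01 | rx -0.0032 ry 0.0035 dx -0.270 dy -0.248
row4 phi -0.019 th -0.011 w -0.02 | rx -0.0031 ry 0.0033 dx -0.246 dy -0.225
row5 phi -0.030 th -0.007 w -0.03 | rx -0.0012 ry 0.0013 dx -0.197 dy -0.180
row6 phi -0.033 th -0.002 w -0.03 | rx -0.0004 ry 0.0004 dx -0.098 dy -0.090
row7 phi -0.029 th 0.003 w -0.02 | rx 0.0004 ry -0.0004 dx 0.000 dy 0.000
row8 phi -0.005 th 0.003 w -0.02 | rx 0.0026 ry -0.0029 dx 0.000 dy 0.000
row9 phi 0.014 th 0.000 w -0.00 | rx 0.0021 ry -0.0023 dx 0.000 dy 0.000
```

```bash
python3 -m creep '[{"rx":0.0057,"ry":-0.0062,"rz":0,"dx":-0.098,"dy":-0.09,"dz":0,"fingers":-1}]' >/dev/null; DY=-4 python3 lg.py
python3 -m creep '[{"rx":0.0042,"ry":-0.0046,"rz":0,"dx":-0.197,"dy":-0.18,"dz":0,"fingers":-1}]' >/dev/null; DY=-8 python3 lg.py
python3 -m creep '[{"rx":-0.0008,"ry":0.0009,"rz":0,"dx":-0.246,"dy":-0.225,"dz":0,"fingers":-1}]' >/dev/null; DY=-10 python3 lg.py
python3 -m creep '[{"rx":-0.0032,"ry":0.0035,"rz":0,"dx":-0.27,"dy":-0.248,"dz":0,"fingers":-1}]' >/dev/null; DY=-11 python3 lg.py
python3 -m creep '[{"rx":-0.0031,"ry":0.0033,"rz":0,"dx":-0.246,"dy":-0.225,"dz":0,"fingers":-1}]' >/dev/null; DY=-10 python3 lg.py
python3 -m creep '[{"rx":-0.0012,"ry":0.0013,"rz":0,"dx":-0.197,"dy":-0.18,"dz":0,"fingers":-1}]' >/dev/null; DY=-8 python3 lg.py
python3 -m creep '[{"rx":-0.0004,"ry":0.0004,"rz":0,"dx":-0.098,"dy":-0.09,"dz":0,"fingers":-1}]' >/dev/null
DY=-4 python3 ms.py 0,0 8,15,20,20,15,8;python3 -c "
from est import *
pr()"
```

```text
t 14.825 phi -0.033 x -0.0886 y 0.0004 z 0.0720 th_meas 0.035 blobs [43 55 53]
est th 0.035 w 0.048 b -0.0000 sd [0.005 0.055 0.002] pred 0.011
row0 phi -0.054 th 0.039 w -0.12 | rx -0.0023 ry 0.0025 dx 0.180 dy -0.197
row1 phi -0.020 th 0.033 w -0.09 | rx 0.0036 ry -0.0040 dx 0.338 dy -0.369
row2 phi 0.013 th 0.022 w -0.07 | rx 0.0036 ry -0.0039 dx 0.450 dy -0.492
row3 phi 0.020 th 0.011 w -0.05 | rx 0.0008 ry -0.0009 dx 0.450 dy -0.492
row4 phi 0.010 th 0.004 w -0.03 | rx -0.0011 ry 0.0012 dx 0.338 dy -0.369
row5 phi -0.001 th 0.001 w -0.02 | rx -0.0012 ry 0.0013 dx 0.180 dy -0.197
row6 phi -0.005 th -0.000 w -0.01 | rx -0.0004 ry 0.0004 dx 0.000 dy 0.000
row7 phi -0.000 th 0.000 w -0.00 | rx 0.0005 ry -0.0005 dx 0.000 dy 0.000
t 14.875 p [ 0.3333 -0.154   0.184 ] yaw -137.49 down [-0.022 -0.024 -0.999] F [ 0.14 -0.12 -9.02] T [0.1  0.15 0.02] w 0.0272 q [-0.43 -0.32  0.61  2.16  0.22  1.27 -2.31]
```

```bash
python3 -m creep '[{"rx":-0.0023,"ry":0.0025,"rz":0,"dx":0.18,"dy":-0.197,"dz":0,"fingers":-1}]' >/dev/null; python3 lg.py
python3 -m creep '[{"rx":0.0036,"ry":-0.004,"rz":0,"dx":0.225,"dy":-0.246,"dz":0,"fingers":-1}]' >/dev/null; python3 lg.py
python3 -m creep '[{"rx":0.003,"ry":-0.0033,"rz":0,"dx":0.135,"dy":-0.147,"dz":0,"fingers":-1}]' >/dev/null
python3 ms.py 0,0 8,14,16,14,10;python3 -c "
from est import *
p,d=camera('top');X=cloud('top',d);r=X[:,:,:2]-SEAT;a=r@U-.16;b=r@V;z=X[:,:,2]
M=(z>.18)&(z<.2)&(a>-.02)&(a<.02)&(abs(b)<.05);print('prong y',np.sort(b[M]).round(3)[::6])"
```

```text
t 15.250 phi 0.009 x -0.0638 y 0.0008 z 0.0722 th_meas 0.042 blobs [44 52 56]
est th 0.041 w -0.025 b 0.0007 sd [0.005 0.049 0.002] pred 0.021
row0 phi -0.003 th 0.025 w -0.09 | rx -0.0012 ry 0.0013 dx 0.180 dy -0.197
row1 phi -0.004 th 0.017 w -0.06 | rx -0.0001 ry 0.0002 dx 0.315 dy -0.344
row2 phi -0.001 th 0.012 w -0.04 | rx 0.0004 ry -0.0004 dx 0.360 dy -0.393
row3 phi 0.002 th 0.007 w -0.03 | rx 0.0003 ry -0.0003 dx 0.315 dy -0.344
row4 phi 0.002 th 0.004 w -0.02 | rx -0.0000 ry 0.0000 dx 0.225 dy -0.246
row5 phi 0.001 th 0.002 w -0.01 | rx -0.0001 ry 0.0001 dx 0.000 dy 0.000
row6 phi -0.000 th 0.000 w -0.01 | rx -0.0001 ry 0.0001 dx 0.000 dy 0.000
row7 phi 0.000 th 0.000 w -0.00 | rx 0.0001 ry -0.0001 dx 0.000 dy 0.000
prong y [-0.031 -0.029 -0.025 -0.023 -0.019  0.017  0.019  0.019  0.021  0.022
  0.024  0.025  0.026  0.027]
```

```bash
python3 -m creep '[{"rx":-0.0025,"ry":0.0027,"rz":0,"dx":0.18,"dy":-0.197,"dz":0,"fingers":-1}]' >/dev/null; python3 lg.py
python3 -m creep '[{"rx":0,"ry":0,"rz":0,"dx":0.315,"dy":-0.344,"dz":0,"fingers":-1}]' >/dev/null; python3 lg.py
python3 -m creep '[{"rx":0.001,"ry":-0.001,"rz":0,"dx":0.36,"dy":-0.393,"dz":0,"fingers":-1}]' >/dev/null; python3 lg.py
python3 -m creep '[{"rx":0.0005,"ry":-0.0005,"rz":0,"dx":0.315,"dy":-0.344,"dz":0,"fingers":-1}]' >/dev/null
python3 ms.py 0,0 6,6;python3 -c "
from est import *
pr()"
```

```text
t 15.850 phi -0.003 x -0.0120 y 0.0010 z 0.0721 th_meas -0.024 blobs [54 57 69]
est th -0.025 w -0.151 b 0.0011 sd [0.005 0.051 0.002] pred -0.042
row0 phi 0.048 th -0.029 w 0.11 | rx 0.0055 ry -0.0060 dx 0.135 dy -0.147
row1 phi 0.032 th -0.028 w 0.07 | rx -0.0017 ry 0.0019 dx 0.135 dy -0.147
row2 phi -0.002 th -0.021 w 0.06 | rx -0.0037 ry 0.0040 dx 0.000 dy 0.000
row3 phi -0.018 th -0.012 w 0.04 | rx -0.0018 ry 0.0020 dx 0.000 dy 0.000
row4 phi -0.014 th -0.004 w 0.03 | rx 0.0004 ry -0.0005 dx 0.000 dy 0.000
row5 phi -0.003 th -0.000 w 0.02 | rx 0.0012 ry -0.0013 dx 0.000 dy 0.000
row6 phi 0.003 th 0.000 w 0.01 | rx 0.0007 ry -0.0007 dx 0.000 dy 0.000
row7 phi 0.001 th -0.000 w 0.00 | rx -0.0002 ry 0.0002 dx 0.000 dy 0.000
t 15.9 p [ 0.3868 -0.2111  0.1844] yaw -137.43 down [ 0.002 -0.006 -1.   ] F [ 1.35 -1.56 -7.11] T [-0.24 -0.02  0.05] w 0.0273 q [-0.44 -0.12  0.8   2.02  0.1   1.2  -2.08]
```

```bash
python3 -m creep '[{"rx":0.0055,"ry":-0.006,"rz":0,"dx":0.1,"dy":-0.11,"dz":0,"fingers":-1},{"rx":-0.0017,"ry":0.0019,"rz":0,"dx":0.1,"dy":-0.11,"dz":-0.1,"fingers":-1},{"rx":-0.0035,"ry":0.0038,"rz":0,"dx":0,"dy":0,"dz":-0.3,"fingers":-1},{"rx":0,"ry":0,"rz":0,"dx":0,"dy":0,"dz":-0.35,"fingers":-1},{"rx":0,"ry":0,"rz":0,"dx":0,"dy":0,"dz":-0.3,"fingers":-1}]'
python3 -c "
from est import *
measure();pr()"
```

```text
time: 16.52
ee_pos: [0.3907, -0.2158, 0.1514]
eef_rot: [0.648, -0.285, -0.647, -0.284]
ft_force: [0.1, 0.0, -9.6]
width: 0.0274
t 16.525 phi 0.000 x -0.0043 y 0.0007 z 0.0394 th_meas 0.079 blobs [44 51 67]
t 16.575 p [ 0.3901 -0.2157  0.1506] yaw -137.44 down [ 0.001 -0.001 -1.   ] F [-0.79  0.73 -9.52] T [0.22 0.4  0.1 ] w 0.028 q [-0.44 -0.05  0.84  2.05  0.04  1.12 -2.02]
```

```bash
python3 -m creep '[{"rx":0,"ry":0,"rz":0,"dx":0,"dy":0,"dz":-0.2,"fingers":-1},{"rx":0,"ry":0,"rz":0,"dx":0,"dy":0,"dz":-0.2,"fingers":-1},{"rx":0,"ry":0,"rz":0,"dx":0,"dy":0,"dz":-0.1,"fingers":-1},{"rx":0,"ry":0,"rz":0,"dx":0,"dy":0,"dz":-0.05,"fingers":-1},{"rx":0,"ry":0,"rz":0,"dx":0,"dy":0,"dz":-0.03,"fingers":-1},{"rx":0,"ry":0,"rz":0,"dx":0,"dy":0,"dz":0,"fingers":-1}]'
python3 -c "
from est import *
measure();pr()"
```

```text
time: 17.32
ee_pos: [0.3911, -0.2163, 0.1353]
eef_rot: [0.649, -0.285, -0.646, -0.285]
ft_force: [0.2, 0.5, -9.3]
width: 0.0274
t 17.325 phi 0.001 x -0.0037 y 0.0006 z 0.0233 th_meas 0.049 blobs [46 55 55]
t 17.375 p [ 0.3911 -0.2163  0.1353] yaw -137.47 down [ 0.003 -0.001 -1.   ] F [-0.35 -0.94 -8.7 ] T [ 0.09  0.18 -0.01] w 0.0279 q [-0.44 -0.02  0.85  2.07  0.01  1.08 -1.99]
```

```bash
python3 -m creep '[{"rx":0,"ry":0,"rz":0,"dx":0,"dy":0,"dz":-0.04,"fingers":-1},{"rx":0,"ry":0,"rz":0,"dx":0,"dy":0,"dz":-0.04,"fingers":-1},{"rx":0,"ry":0,"rz":0,"dx":0,"dy":0,"dz":-0.02,"fingers":-1},{"rx":0,"ry":0,"rz":0,"dx":0,"dy":0,"dz":0,"fingers":-1}]'
python3 -m creep '[{"rx":0,"ry":0,"rz":0,"dx":0,"dy":0,"dz":-0.02,"fingers":-1},{"rx":0,"ry":0,"rz":0,"dx":0,"dy":0,"dz":0,"fingers":-1}]'
```

```text
time: 17.88
ee_pos: [0.3911, -0.2163, 0.1323]
eef_rot: [0.649, -0.285, -0.646, -0.285]
ft_force: [-0.3, 0.4, -6.3]
width: 0.0277
time: 18.12
ee_pos: [0.3913, -0.2163, 0.132]
eef_rot: [0.649, -0.284, -0.646, -0.285]
ft_force: [-1.1, 1.3, 2.1]
width: 0.0275
```

```bash
python3 -m creep '[{"rx":0,"ry":0,"rz":0,"dx":0,"dy":0,"dz":0,"fingers":0.4},{"rx":0,"ry":0,"rz":0,"dx":0,"dy":0,"dz":0,"fingers":0.4},{"rx":0,"ry":0,"rz":0,"dx":0,"dy":0,"dz":0,"fingers":0.4},{"rx":0,"ry":0,"rz":0,"dx":0,"dy":0,"dz":0,"fingers":0.4},{"rx":0,"ry":0,"rz":0,"dx":0,"dy":0,"dz":0,"fingers":0.4},{"rx":0,"ry":0,"rz":0,"dx":0,"dy":0,"dz":0,"fingers":0.4}]'
python3 -m creep '[{"rx":0,"ry":0,"rz":0,"dx":0,"dy":0,"dz":0.3,"fingers":0.4},{"rx":0,"ry":0,"rz":0,"dx":0,"dy":0,"dz":0.7,"fingers":0.4},{"rx":0,"ry":0,"rz":0,"dx":0,"dy":0,"dz":0.8,"fingers":0.4},{"rx":0,"ry":0,"rz":0,"dx":0,"dy":0,"dz":0.8,"fingers":0.4},{"rx":0,"ry":0,"rz":0,"dx":0,"dy":0,"dz":0.6,"fingers":0.4},{"rx":0,"ry":0,"rz":0,"dx":0,"dy":0,"dz":0.2,"fingers":0.4},{"rx":0,"ry":0,"rz":0,"dx":0,"dy":0,"dz":0,"fingers":0.4}]'
python3 - <<'E'
from est import *
pr(); hinge=np.r_[SEAT+.16*U,.042]
p,d=camera("scene");X=cloud("scene",d);cv2.imwrite("pics/end.png",cv2.resize(p[80:300,40:320,::-1],None,fx=2.5,fy=2.5))
r=X-hinge;a=r[:,:,:2]@U;b=r[:,:,:2]@V;z=r[:,:,2]
M=((abs(a)<.05)&(abs(b)<.22)&(z>.17)&(z<.36)&(p.min(2)>150)&(p.max(2)*1.-p.min(2)<45)).astype(np.uint8)
n,lab,st,_=cv2.connectedComponentsWithStats(M);i=1+np.argsort(-st[1:,4])[:3]
P=np.array([[np.median(b[lab==j]),np.median(z[lab==j])] for j in i]);P=P[np.argsort(P[:,0])];q=json.load(open("ref.json"))
print("lean",q["th"]+ang(P,np.array(q["P"])),"slope",np.arctan2(P[2,1]-P[0,1],P[2,0]-P[0,0]))
T=X-np.r_[SEAT,0];a=T[:,:,:2]@U;b=T[:,:,:2]@V;z=T[:,:,2]
K=(abs(a)<.05)&(abs(b)<.05)&(z>.15)&(z<.17)&(p.max(2)<75);print("knob top",K.sum(),a[K].mean(),b[K].mean(),z[K].mean())
F=(a>-.05)&(a<.18)&(abs(b)<.07)&(z>.015)&(z<.05)&(p.min(2)>130);A=np.c_[a[F],b[F],np.ones(F.sum())];print("floor plane",np.linalg.lstsq(A,z[F],rcond=None)[0],F.sum())
E
```

```text
time: 18.88
ee_pos: [0.391, -0.2162, 0.1316]
eef_rot: [0.648, -0.285, -0.646, -0.285]
ft_force: [0.4, -1.1, 0.2]
width: 0.0606
time: 19.75
ee_pos: [0.391, -0.2163, 0.2337]
eef_rot: [0.649, -0.285, -0.646, -0.285]
ft_force: [-0.0, -0.3, -0.0]
width: 0.0609
t 19.75 p [ 0.391  -0.2163  0.2337] yaw -137.47 down [ 0.004 -0.001 -1.   ] F [-0.05 -0.34 -0.01] T [0.04 0.19 0.01] w 0.0609 q [-0.45 -0.16  0.79  1.94  0.12  1.31 -2.09]
lean 0.08310646619899362 slope 0.09219133270108024
knob top 92 -0.00013194857088369584 0.005724258646415801 0.15918857514006757
floor plane [-0.00341533 -0.00264455  0.03122226] 2327
```

View pics/end.png

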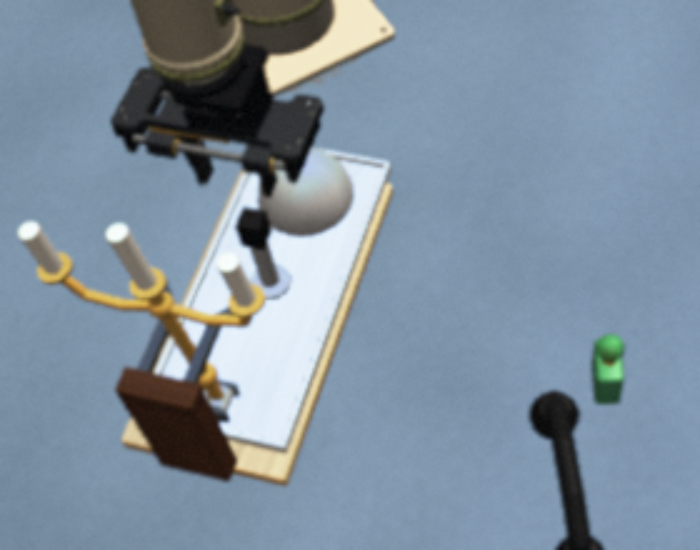

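```bash
python3 -c "
from bench import *
print(close_job())"
```

```text
the job is handed in; nothing more can be done
None
```

The job is done and handed in at about 19.8 s of the 72 s. No verdict was reported, so what follows rests on my own checks.

- **Pick-up:** I gripped the tray by its knob, lifted it, and turned and carried it over beside the stand. The swing of that carry brought the candelabrum up off its stop, and I caught it there with small tilts before it fell back.
- **Balancing:** I kept it balanced from about t = 7.4 s to 12.3 s with the tray 72 mm up and away from the stand. Every lean I measured was 0.061 rad or less. I kept it balanced through the 150 mm sideways carry and into the fork.
- **Setting down:** I lowered the tray in small steps, saw only a few newtons at contact, let go and backed straight up.

**Last checks before hand-in:**
- **Tray flat:** its floor sloped less than 0.004 rad.
- **Tray position:** about 4 mm short of its place along x and 1 mm off across, going by the arm's position at release. The camera put the knob at 0 mm along and 6 mm across. The two disagree by about 5 mm, but both are well inside the limits.
- **Candelabrum:** lean 0.083 rad by one measure and 0.092 rad by another (limit 0.18). The stem was between the prongs, resting against one.
- **Gripper:** open and clear, with no force reading.
- **Other objects:** the perfume bottle and handset looked untouched in the last picture. The snuff box was outside it, but the arm never went near it.

I did not measure the candelabrum's remaining speed directly; it had been in the fork for more than a second when I handed in.

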